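# Drive the stuck orange adapter sleeve out of the ejector block

### The arm

A 7-joint arm with a two-finger parallel gripper is mounted at the origin on the work surface. World frame = base frame: x ahead of the robot, y to its left, z up, the work surface at z = 0. Lengths are in m, angles in rad, forces in N, time in s.
With the tool pointing down it reaches from about 0.425 to 0.875 m from the base axis. Payload 9.9 kg.
Tool frame: the origin (TCP) lies midway between the tips of the shut fingers; the grasp point (between the pads) lies 19 mm behind it; x points along the fingers, y is the direction in which the jaws open and shut, and the axes are right-handed (so a half turn about x gives the same grasp; the last joint's range is limited). The gripper opens to 85 mm and grips with 20 to 120 N. Pads are 22 mm wide; open, the fingers measure 114 mm over their backs; the gripper's body (76 mm by 85 mm) begins 54 mm behind the grasp point. The pads swing forward as they close: fully open they stand 13 mm farther back than shut.
Start: joints at [1.237, 0.576, 0.025, 1.437, -0.015, 1.129, -0.057], TCP at [0.167, -0.654, 0.231] pointing down, gripper open.
Joint ranges: [-2.76, 2.76], [-0.34, 2.15], [-1.52, 1.57], [0.19, 2.46], [-1.09, 4.23], [0.17, 1.99], [-2.82, 2.82]. Speed limits (rad/s): [2.22, 2.22, 3.01, 3.01, 3.14, 3.14, 3.14].

### API

Orientations are given as [roll, pitch, yaw] about the fixed x, y, z axes, in that order (R = Rz(yaw) Ry(pitch) Rx(roll)).
In Python, from station import bot gives the robot as it stands.
- The arm moves only by the tool arm_command, never from a script. Its argument "targets" is a list of rows, each a list of 7 numbers: the shift along the tool's x, y, z normalised to -1 to 1, where 1 is 25 mm, then the turn, a rotation vector about the tool's x, y, z normalised to -1 to 1, where 1 is 6 degrees, then the opening, from 0 (shut) to 1 (fully open). A call has 1 to 10 rows; each row shifts and turns the commanded pose from where the row before left it, along the tool's axes as they then stand; what a row does not reach is not made up. A row lasts 1/8 s, in which the tool goes at most 62.5 mm and 10.7 degrees, less where a joint would pass 70% of its speed; a pose out of reach is approached as far as the arm can. A call with a number of a shift or a turn outside -1 to 1 is refused whole. A call with a gripper value outside its range is refused whole. The fingers move at their own pace and stop on an object; "squeeze" is the grip in N (left out, the last holds). Time passes only in rows, so rows that do not move let the fingers close. It gives the time, the measured TCP pose, the force and the opening at its end, in the units of the state.
- bot.get_obs(): the state, without advancing time (a new reading comes with each control period).
- bot.grab_frame(name): name is "scene" or "top"; returns the picture (400x640x3 uint8, blue, green, red); there is no depth.
- bot.camera_info(name): a dict with "fovy" (degrees; the focal length in pixels is half the picture's height over the tangent of half this angle, whatever the lens; pixels are square), "cx", "cy" (the principal point, pixels), "k1" (the pictures are not rectified: a ray, as slopes to the right and down, at radius r is drawn at 1 + k1 r^2 times it, then the intrinsics apply), "extrinsics" (4x4, takes a point from camera to world coordinates). Camera axes: x right, y down, z forward; pixel columns grow to the right and rows downward; lengths in m; the calibration is good to about 2 mm. A picture is of the moment at which its call begins. camera_info takes no time and is no camera call.
- bot.hand_in(): hands the job in, once; it reports no verdict.
Trained networks look in the newest picture that a camera, given by its name, has taken for a name from the list of things; names that differ only in an ending like _2 or _b are one class to them, and where a whole thing is asked for, a point or a joint stands for the part that bears it (a point fixed in the world has none). Each returns a list of dicts, best first, with "score" (0 to 1); they miss things now and then, are a little off and sometimes report something else, mostly with a low value. They report only what shows in the picture. A call takes as long as a camera call. They do not tell look-alikes from the thing itself.
- bot.spot_in(camera, thing): "extent" ([left, top, right, bottom] in pixels, round what is visible of it).
- bot.trace(camera, thing): "pixels" (400x640 bool, what is visible of it) and "extent" ([left, top, right, bottom] in pixels, round what is visible of it).
- bot.place_of(camera, thing): "xy" ([column, row] in pixels: a listed point, or the origin of a listed thing).
The state is a dict: "time": time; "qpos": joint angles; "dq": joint speeds; "effort": joint torques, N m; "eef_pos": TCP position; "tcp_rot": TCP orientation; "contact_force": force on the tool from outside, world axes, zero at the start; "ft_torque": the same for the moment, N m; "gripper_width": finger opening in m.
Only numpy, scipy, OpenCV 4.12 (cv2) and the standard library are available. Lean on these libraries where they do the work, as an engineer would, in place of code of your own. Each camera call takes 0.05 s, during which the arm holds its last target. There are 200 camera calls.

### The job

An orange adapter sleeve is stuck in one of the two bores of the raised aluminium ejector block. Take the drift rod (yellow handle, green collar) straight up out of its pink holder and push it down through that bore until the sleeve drops out below into the white tray and the rod's collar sits on the block; leave the rod standing there and let go. Leave the blue sleeve where it is, in its bore.

Things in the scene. Friction and masses are not known exactly. Their poses are not given: they have to be found in the camera images.
- rod_handle (a point): Drift rod, 0.2 to 0.33 kg, upright. Point: centre of its yellow handle (26 mm diameter, 70 tall; z up the rod). Below: green collar, 60 mm diameter, 8 thick, underside 43 mm below this point; steel shank 16 mm diameter, 60 long, tip 103 mm below this point. Starts standing loose in a fixed pink holder (70 mm cube, 26 mm hole), collar on its top: this point at z = 0.113.
- orange_centre (a point): Orange sleeve stuck upright in its bore; point: its centre. 33 mm diameter, 30 tall, 10 mm centre hole (too small for the shank). Its top is 8 mm below the block's top; the bore's axis is vertical through this point. Sprung balls at the bore's foot hold it: about 10 N starts it, little is needed after that, and after some 35 mm it drops into the tray.
- blue_centre (a point): Blue sleeve, same size and held the same way in the other bore, 80 mm from the orange one; point: its centre. To be left where it is. Which bore holds which colour varies.
- stand_top (a point): Fixed ejector stand; point: centre of the aluminium block's top (z = 0.130). Block 90 (x) x 180 (y) x 50 mm thick on 12 mm grey end panels; two 36 mm vertical through bores 40 mm either side along y. Below it on the bench a white tray, 150 (x) x 180 (y), walls 25 mm high, floor 4 mm. With the rod's collar on the block, rod_handle is at z = 0.173.
Mind the look-alikes: they are no part of the job. What is shaped like the part that bears rod_handle but brown or turquoise is not meant.

How it is judged:
On the way:
1. the rod's tip drives the orange sleeve down its bore (distance of orange_centre from where it was at the start of the episode above 0.01 m and horizontal distance between rod_handle and orange_centre below 0.02 m and distance between rod_handle and orange_centre below 0.126 m), for 0.05 s.
At the end, for the whole second after the job is handed in: The orange sleeve lies or stands in the tray (centre below z = 0.045); the rod stands released within 10 degrees of upright in the emptied bore, collar on the block (rod_handle within 8 mm of z = 0.173 and 60 mm of stand_top); the blue sleeve is within 10 mm of its start (height (world z) of orange_centre below 0.045 m and x of orange_centre in the frame of stand_top between -0.075 and 0.075 m and y of orange_centre in the frame of stand_top between -0.09 and 0.09 m and height (world z) of rod_handle between 0.165 and 0.181 m and angle between rod_handle's own z axis and vertical below 0.17 rad and horizontal distance between rod_handle and stand_top below 0.06 m and distance of blue_centre from where it was at the start of the episode below 0.01 m); the robot touches nothing.
It fails at once if the blue sleeve is moved by more than 10 mm (distance of blue_centre from where it was at the start of the episode above 0.01 m).
It also fails if it takes over 37 s, if anything falls off the work surface, if the arm or the gripper's body presses on something with over 40 N, if the wrist force passes 120 N, or if a joint passes its speed limit or range.

## Working session

There is one attempt and no reset: what is moved stays moved. The work goes in short steps, Python scripts to look and compute and a tool call to move; the robot and the scene stay as the last step left them, time stands still between calls to the robot, and variables do not carry over. Pictures are saved under pics/ and viewed, about 8 in all and at most 12, crops included, and the job is handed in when it is done.

Besides the shell and the picture viewer there is one more tool, called after "Emit:" by a JSON object that holds its "method" and its "body", one argument or row to a line. arm_command: Moves the arm, as the interface text tells. Its arguments: {"type":"object","properties":{"targets":{"type":"array"},"squeeze":{"type":"number"}},"required":["targets"]}

```bash
ls; mkdir -p pics; cat > h.py <<'E'
import numpy as np, cv2
from station import bot
def K(cam):
    c=bot.camera_info(cam); f=200/np.tan(np.radians(c["fovy"])/2); return c,f,np.array(c["extrinsics"])
def ray(cam,uv):
    c,f,T=K(cam)
    d=np.array([(uv[0]-c["cx"])/f,(uv[1]-c["cy"])/f]); s=d.copy()
    for _ in range(30): s=d/(1+c["k1"]*(s@s))
    v=T[:3,:3]@np.r_[s,1]; return T[:3,3],v
def at_z(cam,uv,z):
    o,v=ray(cam,uv); return (o+v*(z-o[2])/v[2]).round(4)
def proj(cam,p):
    c,f,T=K(cam); q=T[:3,:3].T@(np.array(p)-T[:3,3]); s=q[:2]/q[2]; s=s*(1+c["k1"]*(s@s)); return (s*f+[c["cx"],c["cy"]]).round(1)
E
python3 - <<'E'
from h import *
for c in("scene","top"):
    cv2.imwrite(f"pics/{c}0.png",bot.grab_frame(c)); print(c,K(c)[2].round(3).tolist(),K(c)[1])
    for t in("rod_handle","orange_centre","blue_centre","stand_top"):
        print(t,[(np.round(d["xy"],1).tolist(),round(d["score"],2)) for d in bot.place_of(c,t)])
o=bot.get_obs();print(o)
E
```

```text
pics
scene [[-0.694, 0.382, -0.61, 1.06], [0.72, 0.388, -0.576, 0.525], [0.017, -0.839, -0.544, 0.543], [0.0, 0.0, 0.0, 1.0]] 367.60888229831187
rod_handle [([434.8, 232.6], 0.89), ([298.5, 230.0], 0.89), ([419.5, 264.5], 0.67), ([369.2, 231.5], 0.63), ([386.9, 205.4], 0.63)]
orange_centre [([249.1, 167.6], 0.58)]
blue_centre [([221.7, 158.8], 0.47)]
stand_top []
top [[-0.001, -0.991, 0.134, 0.462], [-1.0, 0.0, -0.008, 0.064], [0.008, -0.134, -0.991, 0.962], [0.0, 0.0, 0.0, 1.0]] 473.1041107092323
rod_handle [([289.0, 159.8], 0.89), ([235.2, 202.6], 0.83), ([254.7, 265.2], 0.77), ([169.0, 207.0], 0.75), ([181.8, 257.0], 0.71)]
orange_centre [([443.9, 204.1], 0.76)]
blue_centre [([470.7, 190.8], 0.58)]
stand_top []
{'time': 0.5, 'qpos': array([ 1.23718191,  0.57574402,  0.0249214 ,  1.43714213, -0.01499318,
        1.12902159, -0.05649918]), 'dq': array([-1.56952154e-03,  1.01228565e-03,  2.86150564e-05, -2.22395550e-04,
        8.28527435e-04, -6.02380330e-04,  2.11153141e-03]), 'effort': array([-8.53253896e-04, -7.64874458e+01,  2.24685073e+00, -2.86085612e+01,
        1.51948415e-02,  3.61483893e-03, -1.28658421e-04]), 'eef_pos': array([ 0.16685895, -0.65402223,  0.23124482]), 'tcp_rot': array([-1.40013507,  1.57066576,  1.99125538]), 'contact_force': array([-0.06185262, -0.67525905,  0.71801401]), 'ft_torque': array([-0.04416496, -0.01957675,  0.00097557]), 'gripper_width': 0.08523399433809471}
```

View pics/scene0.png

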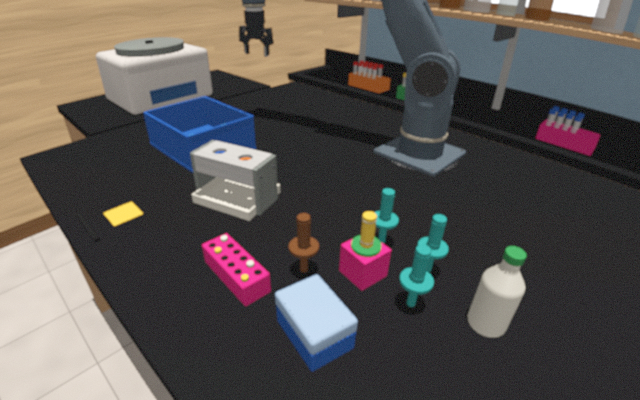

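View pics/top0.png

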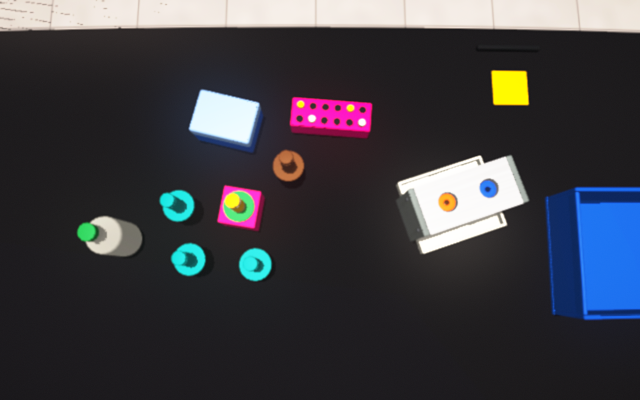

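The top picture shows the rod candidates: the yellow handle with green collar in the pink block at (235,205), one brown at (289,165), and turquoise ones at (177,205), (188,259) and (255,264). Only the first matches the description. The orange sleeve is at (447,202) and the blue at (488,187). Next I'll confirm with a crop and measure.

```bash
python3 - <<'E'
from h import *
im=bot.grab_frame("top"); hsv=cv2.cvtColor(im,cv2.COLOR_BGR2HSV)
a=cv2.resize(im[170:250,200:280],None,fx=5,fy=5,interpolation=cv2.INTER_CUBIC); b=cv2.resize(im[150:260,390:530],None,fx=400/110,fy=400/110)[:, :400+0]
cv2.imwrite("pics/crop1.png",np.hstack([a,b]))
def m(lo,hi,box):
    k=cv2.inRange(hsv,lo,hi); z=np.zeros_like(k); l,t,r,bb=box; z[t:bb,l:r]=k[t:bb,l:r]; 
    p=cv2.findNonZero(z); c,rad=cv2.minEnclosingCircle(p); e=cv2.fitEllipse(cv2.convexHull(p)); return len(p),np.array(c),rad,e
for n,lo,hi,box,z in (("orange",(5,150,120),(22,255,255),(420,180,475,225),.122),("blue",(100,150,60),(125,255,255),(465,165,510,210),.122),("collar",(40,100,60),(80,255,255),(205,175,275,240),.078),("handle",(22,150,100),(35,255,255),(205,175,275,240),.113)):
    r=m(lo,hi,box); print(n,r[0],r[1].round(1),round(r[2],1),r[3],at_z("top",r[1],z),at_z("top",r[3][0],z))
# triangulated handle
s=[d["xy"] for d in bot.place_of("scene","rod_handle")] if bot.grab_frame("scene") is not None else 0
t=[d["xy"] for d in bot.place_of("top","rod_handle")]
s=min(s,key=lambda p:np.hypot(p[0]-369,p[1]-231)); t=min(t,key=lambda p:np.hypot(p[0]-235,p[1]-203))
print(s,t,at_z("scene",s,.113),at_z("top",t,.113))
for p in t,: pass
for q in ((289,165,"brown"),(177,205,"t1"),(188,259,"t2"),(255,264,"t3")): print(q,at_z("top",q[:2],.08))
E
```

```text
orange 230 [447.1 201.7] 8.8 ((446.9286193847656, 201.8259735107422), (16.15369987487793, 17.458791732788086), 152.8274383544922) [ 0.5918 -0.17    0.122 ] [ 0.5916 -0.1696  0.122 ]
blue 205 [487.5 188.5] 8.5 ((487.73919677734375, 188.31459045410156), (14.824271202087402, 16.937978744506836), 145.00726318359375) [ 0.6162 -0.2453  0.122 ] [ 0.6165 -0.2457  0.122 ]
collar 439 [238.6 206.2] 14.9 ((238.52139282226562, 206.0805206298828), (29.456958770751953, 29.734498977661133), 122.73481750488281) [0.59   0.2133 0.078 ] [0.5902 0.2134 0.078 ]
handle 180 [234.5 202.5] 10.1 ((234.2541046142578, 202.22743225097656), (15.798565864562988, 20.647741317749023), 129.42127990722656) [0.5917 0.215  0.113 ] [0.5922 0.2154 0.113 ]
[370.8, 228.3] [232.4, 205.0] [0.5832 0.2178 0.113 ] [0.5871 0.2187 0.113 ]
(289, 165, 'brown') [0.6691 0.1186 0.08  ]
(177, 205, 't1') [0.592  0.3297 0.08  ]
(188, 259, 't2') [0.4905 0.3052 0.08  ]
(255, 264, 't3') [0.4814 0.1801 0.08  ]
```

View pics/crop1.png

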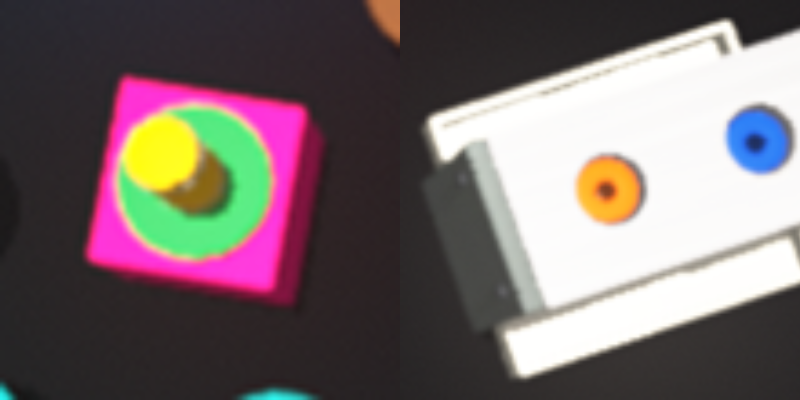

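Confirmed: the rod with the yellow handle and green collar is in the pink holder, and orange is in the bore at the near-left end of the block. Positions are rod (0.590, 0.2135) and orange bore (0.592, -0.170). Next are the tool axes and the path.

```bash
cat >> h.py <<'E'
from scipy.spatial.transform import Rotation as Ro
def rows(goal,pts=None):
    o=bot.get_obs(); R=Ro.from_euler("xyz",o["tcp_rot"]).as_matrix()
    print("t",round(o["time"],2),"tcp",o["eef_pos"].round(4),"w",o["gripper_width"].round(4),"F",o["contact_force"].round(1)); print(R.round(3))
    p=o["eef_pos"]
    for g in goal:
        d=R.T@(np.array(g)-p); print(g,"tool mm",(d*1000).round(1),"units",(d/.025).round(2)); p=np.array(g)
E
python3 -c "
from h import *
rows([[.38,-.45,.235],[.55,-.15,.235],[.59,.2135,.235],[.59,.2135,.105]])"
```

```text
Traceback (most recent call last):
  File "h.py", line 17, in rows
    print("t",round(o["time"],2),"tcp",o["eef_pos"].round(4),"w",o["gripper_width"].round(4),"F",o["contact_force"].round(1)); print(R.round(3))
                                                                 ^^^^^^^^^^^^^^^^^^^^^^^^
AttributeError: 'float' object has no attribute 'round'
```

```bash
sed -i 's/o\["gripper_width"\].round(4)/round(o["gripper_width"],4)/' h.py
python3 -c "
from h import *
rows([[.38,-.45,.235],[.55,-.15,.235],[.59,.2135,.235],[.59,.2135,.105]])"
```

```text
t 0.7 tcp [ 0.1669 -0.654   0.2313] w 0.0855 F [-0.3  0.1  0.3]
[[ 0.     0.247 -0.969]
 [ 0.    -0.969 -0.247]
 [-1.    -0.    -0.   ]]
[0.38, -0.45, 0.235] tool mm [  -3.7 -145.  -256.9] units [ -0.15  -5.8  -10.28]
[0.55, -0.15, 0.235] tool mm [   0.  -248.6 -238.9] units [ 0.   -9.95 -9.56]
[0.59, 0.2135, 0.235] tool mm [   0.  -342.3 -128.7] units [  0.   -13.69  -5.15]
[0.59, 0.2135, 0.105] tool mm [130.   0.   0.] units [5.2 0.  0. ]
```

Emit:
{"method": "arm_command", "body": {
  "targets": [
    [0,-0.58,-1,0,0,0,1],
    [0,-0.58,-1,0,0,0,1],
    [0,-0.58,-1,0,0,0,1],
    [0,-0.58,-1,0,0,0,1],
    [0,-0.58,-1,0,0,0,1],
    [0,-0.58,-1,0,0,0,1],
    [0,-0.58,-1,0,0,0,1],
    [0,-0.58,-1,0,0,0,1],
    [0,-0.58,-1,0,0,0,1],
    [0,-0.58,-1,0,0,0,1]
  ]
}}

```text
time: 1.95
eef_pos: [0.3739, -0.4511, 0.2314]
tcp_rot: [2.206, 1.57, -0.686]
contact_force: [-0.6, 0.0, 0.5]
gripper_width: 0.0855
```

Emit:
{"method": "arm_command", "body": {
  "targets": [
    [0,-1,-0.97,0,0,0,1],
    [0,-1,-0.97,0,0,0,1],
    [0,-1,-0.97,0,0,0,1],
    [0,-1,-0.97,0,0,0,1],
    [0,-1,-0.97,0,0,0,1],
    [0,-1,-0.97,0,0,0,1],
    [0,-1,-0.97,0,0,0,1],
    [0,-1,-0.97,0,0,0,1],
    [0,-1,-0.97,0,0,0,1],
    [0,-1,-0.97,0,0,0,1]
  ]
}}

```text
time: 3.2
eef_pos: [0.547, -0.1486, 0.2315]
tcp_rot: [2.586, 1.57, -0.306]
contact_force: [-0.1, 0.0, -0.1]
gripper_width: 0.0853
```

Emit:
{"method": "arm_command", "body": {
  "targets": [
    [0,-1,-0.37,0,0,0,1],
    [0,-1,-0.37,0,0,0,1],
    [0,-1,-0.37,0,0,0,1],
    [0,-1,-0.37,0,0,0,1],
    [0,-1,-0.37,0,0,0,1],
    [0,-1,-0.37,0,0,0,1],
    [0,-1,-0.37,0,0,0,1],
    [0,-1,-0.37,0,0,0,1],
    [0,-1,-0.37,0,0,0,1],
    [0,-1,-0.37,0,0,0,1]
  ]
}}

```text
time: 4.45
eef_pos: [0.5744, 0.1164, 0.2315]
tcp_rot: [3.084, 1.57, 0.192]
contact_force: [-0.6, -0.5, 0.3]
gripper_width: 0.0853
```

```bash
python3 -c "
from h import *
rows([[.59,.2135,.235],[.59,.2135,.105]])"
```

```text
t 4.45 tcp [0.5744 0.1164 0.2315] w 0.0853 F [-0.6 -0.5  0.3]
[[ 0.     0.247 -0.969]
 [ 0.    -0.969 -0.247]
 [-1.     0.    -0.   ]]
[0.59, 0.2135, 0.235] tool mm [ -3.5 -90.2 -39.1] units [-0.14 -3.61 -1.56]
[0.59, 0.2135, 0.105] tool mm [130.  -0.   0.] units [ 5.2 -0.   0. ]
```

Emit:
{"method": "arm_command", "body": {
  "targets": [
    [0,-0.9,-0.39,0,0,0,1],
    [0,-0.9,-0.39,0,0,0,1],
    [0,-0.9,-0.39,0,0,0,1],
    [0,-0.9,-0.39,0,0,0,1],
    [0,0,0,0,0,0,1]
  ]
}}

```text
time: 5.08
eef_pos: [0.5896, 0.2154, 0.2311]
tcp_rot: [-1.594, 1.569, 1.801]
contact_force: [0.1, -0.2, -0.1]
gripper_width: 0.0857
```

```bash
python3 -c "
from h import *
rows([[.59,.2135,.235],[.59,.2135,.105]])
a=bot.grab_frame('scene')[130:330,240:490];b=bot.grab_frame('top')[130:290,130:330]
for im,n in((a,'scene'),(b,'top')): pass
cv2.imwrite('pics/ab1.png',np.hstack([cv2.resize(a,(500,400)),cv2.resize(b,(500,400))])[:,:800+200][:, ::1] if 0 else np.hstack([cv2.resize(a,(400,320)),cv2.resize(b,(400,320))]))
p=bot.get_obs()['eef_pos']; print(proj('scene',p),proj('top',p),proj('scene',[.59,.2135,.148]))
"
```

```text
t 5.08 tcp [0.5896 0.2154 0.2311] w 0.0857 F [ 0.1 -0.2 -0.1]
[[-0.     0.25  -0.968]
 [ 0.001 -0.968 -0.25 ]
 [-1.    -0.001 -0.   ]]
[0.59, 0.2135, 0.235] tool mm [-3.9  1.9  0.1] units [-0.16  0.08  0.  ]
[0.59, 0.2135, 0.105] tool mm [130.    0.2   0. ] units [5.2  0.01 0.  ]
[372.5 174.6] [223.1 192.4] [368.6 214. ]
```

View pics/ab1.png

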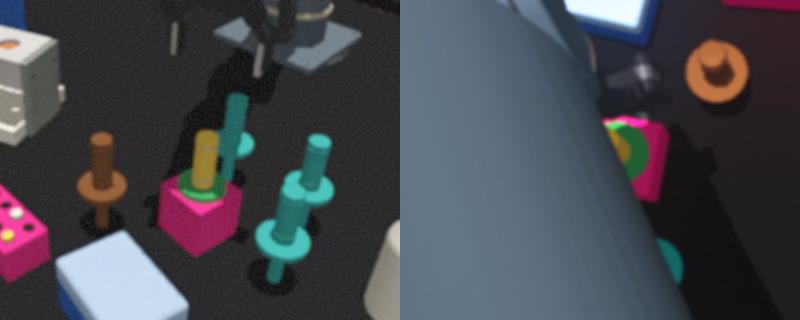

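Scene crop: the handle's top is at about (369,214), exactly where my estimate projects. The gripper is above it and the neighbours are clear, so I'll descend and grip.

Emit:
{"method": "arm_command", "body": {
  "targets": [
    [0.9,0.07,0,0,0,0,1],
    [0.9,0,0,0,0,0,1],
    [0.9,0,0,0,0,0,1],
    [0.9,0,0,0,0,0,1],
    [0.9,0,0,0,0,0,1],
    [0.84,0,0,0,0,0,1],
    [0,0,0,0,0,0,1]
  ]
}}

```text
time: 6.05
eef_pos: [0.5895, 0.2091, 0.0966]
tcp_rot: [0.351, 1.568, -2.542]
contact_force: [1.0, 0.2, 1.0]
gripper_width: 0.0853
```

Emit:
{"method": "arm_command", "body": {
  "targets": [
    [0,0,0,0,0,0,0],
    [0,0,0,0,0,0,0],
    [0,0,0,0,0,0,0],
    [0,0,0,0,0,0,0],
    [0,0,0,0,0,0,0],
    [0,0,0,0,0,0,0]
  ],
  "squeeze": 80
}}

```text
time: 6.8
eef_pos: [0.5906, 0.2114, 0.0988]
tcp_rot: [-2.737, 1.569, 0.655]
contact_force: [-1.5, 1.4, 5.5]
gripper_width: 0.0242
```

Emit:
{"method": "arm_command", "body": {
  "targets": [
    [-0.4,0,0,0,0,0,0],
    [-0.8,0,0,0,0,0,0],
    [-0.8,0,0,0,0,0,0],
    [-0.9,0,0,0,0,0,0],
    [-0.9,0,0,0,0,0,0],
    [-0.9,0,0,0,0,0,0],
    [-0.9,0,0,0,0,0,0],
    [-0.8,0,0,0,0,0,0],
    [0,0,0,0,0,0,0]
  ]
}}

```text
time: 7.92
eef_pos: [0.5908, 0.2108, 0.2595]
tcp_rot: [-3.039, 1.568, 0.353]
contact_force: [-0.1, -0.4, -3.1]
gripper_width: 0.0245
```

```bash
python3 -c "
from h import *
rows([[.592,-.170,.26]])
a=bot.grab_frame('scene');p=bot.get_obs()['eef_pos']
l,t=260,60
cv2.imwrite('pics/lift.png',cv2.resize(a[t:t+200,l:l+220],None,fx=2.5,fy=2.5))
h=p+[0,0,.015]
for z in (0,-.043,-.103): print(((proj('scene',h+[0,0,z])-[l,t])*2.5).round(), proj('scene',h+[0,0,z]))
"
```

```text
t 7.92 tcp [0.5908 0.2108 0.2595] w 0.0245 F [-0.1 -0.4 -3.1]
[[ 0.003  0.247 -0.969]
 [ 0.001 -0.969 -0.247]
 [-1.    -0.    -0.003]]
[0.592, -0.17, 0.26] tool mm [ -0.9 369.3  92.9] units [-0.04 14.77  3.72]
[285. 231.] [374.  152.5]
[279. 287.] [371.5 174.8]
[271. 359.] [368.4 203.5]
```

View pics/lift.png

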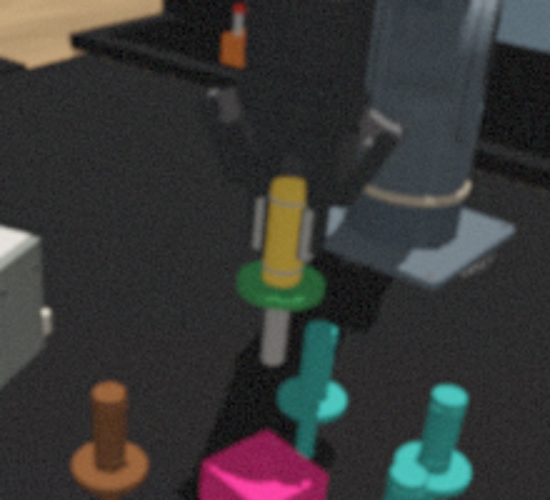

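The crop shows the rod hanging upright in the pads: handle at (285,230), tip at (272,363), matching the prediction. It's clear of the holder. The tip is at z≈0.17, high enough to pass over the block.

Emit:
{"method": "arm_command", "body": {
  "targets": [
    [0,0.5,0.13,0,0,0,0],
    [0,1,0.25,0,0,0,0],
    [0,1,0.25,0,0,0,0],
    [0,1,0.25,0,0,0,0],
    [0,1,0.25,0,0,0,0],
    [0,1,0.25,0,0,0,0],
    [0,1,0.25,0,0,0,0],
    [0,1,0.25,0,0,0,0],
    [0,1,0.25,0,0,0,0],
    [0,1,0.25,0,0,0,0]
  ]
}}

```text
time: 9.22
eef_pos: [0.5903, -0.0362, 0.2568]
tcp_rot: [-0.01, 1.569, -2.902]
contact_force: [0.2, 0.9, -2.4]
gripper_width: 0.0242
```

Emit:
{"method": "arm_command", "body": {
  "targets": [
    [0,1,0.25,0,0,0,0],
    [0,1,0.25,0,0,0,0],
    [0,1,0.25,0,0,0,0],
    [0,1,0.25,0,0,0,0],
    [0,0.8,0.25,0,0,0,0],
    [0,0.45,0.09,0,0,0,0],
    [0,0,0,0,0,0,0],
    [0,0,0,0,0,0,0]
  ]
}}

```text
time: 10.22
eef_pos: [0.5914, -0.1684, 0.2577]
tcp_rot: [-1.763, 1.57, 1.63]
contact_force: [0.4, 0.3, -3.3]
gripper_width: 0.0246
```

```bash
python3 -c "
from h import *
rows([[.592,-.170,.26]])
a=bot.grab_frame('scene');b=bot.grab_frame('top');p=bot.get_obs()['eef_pos']
l,t=180,60;l2,t2=380,110
cv2.imwrite('pics/above.png',np.hstack([cv2.resize(a[t:t+160,l:l+160],(400,400)),cv2.resize(b[t2:t2+160,l2:l2+160],(400,400))]))
h=p+[0,0,.015]
for q in (h,h-[0,0,.103],np.r_[.592,-.17,.122]): print(((proj('scene',q)-[l,t])*2.5).round(),((proj('top',q)-[l2,t2])*2.5).round())
"
```

```text
t 10.22 tcp [ 0.5914 -0.1684  0.2577] w 0.0246 F [ 0.4  0.3 -3.3]
[[-0.     0.248 -0.969]
 [ 0.001 -0.969 -0.248]
 [-1.    -0.001 -0.   ]]
[0.592, -0.17, 0.26] tool mm [-2.3  1.7 -0.1] units [-0.09  0.07 -0.01]
[148. 101.] [233. 192.]
[158. 204.] [184. 219.]
[160. 248.] [168. 229.]
```

View pics/above.png

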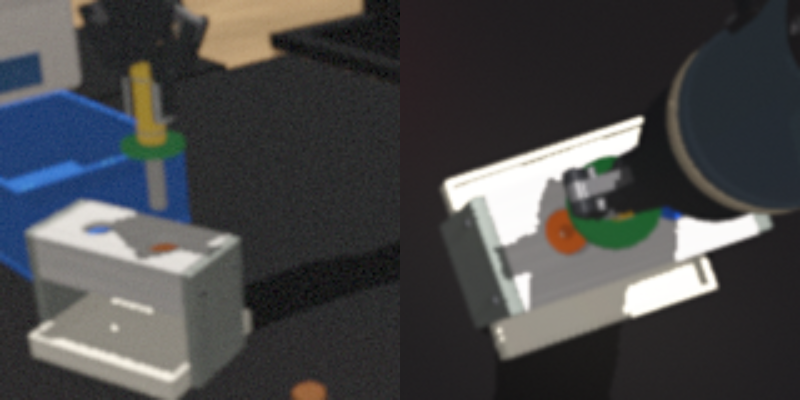

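Scene crop: the tip at (157,207) is right above the orange sleeve at (163,248). The top view agrees. I'll press down.

Emit:
{"method": "arm_command", "body": {
  "targets": [
    [0.8,0.05,0,0,0,0,0],
    [0.8,0,0,0,0,0,0],
    [0.3,0,0,0,0,0,0],
    [0.3,0,0,0,0,0,0],
    [0.3,0,0,0,0,0,0],
    [0.3,0,0,0,0,0,0],
    [0.3,0,0,0,0,0,0]
  ]
}}

```text
time: 11.2
eef_pos: [0.5923, -0.1703, 0.1824]
tcp_rot: [2.815, 1.568, -0.077]
contact_force: [-3.6, 1.7, 11.1]
gripper_width: 0.0244
```

Emit:
{"method": "arm_command", "body": {
  "targets": [
    [0.3,0,0,0,0,0,0],
    [0.3,0,0,0,0,0,0],
    [0.2,0,0,0,0,0,0],
    [0,0,0,0,0,0,0]
  ]
}}

```text
time: 11.7
eef_pos: [0.5914, -0.1706, 0.1597]
tcp_rot: [-0.595, 1.57, 2.796]
contact_force: [-0.1, 0.6, -3.0]
gripper_width: 0.0242
```

```bash
python3 -c "
from h import *
a=bot.grab_frame('scene');rows([[.592,-.170,.158]])
l,t=180,80
cv2.imwrite('pics/press.png',cv2.resize(a[t:t+160,l:l+160],(640,640))[:600])
"
```

```text
t 11.75 tcp [ 0.5916 -0.1707  0.1601] w 0.0241 F [-0.2 -0.1 -3.1]
[[-0.     0.247 -0.969]
 [ 0.    -0.969 -0.247]
 [-1.    -0.     0.   ]]
[0.592, -0.17, 0.158] tool mm [ 2.1 -0.5 -0.6] units [ 0.08 -0.02 -0.02]
```

View pics/press.png

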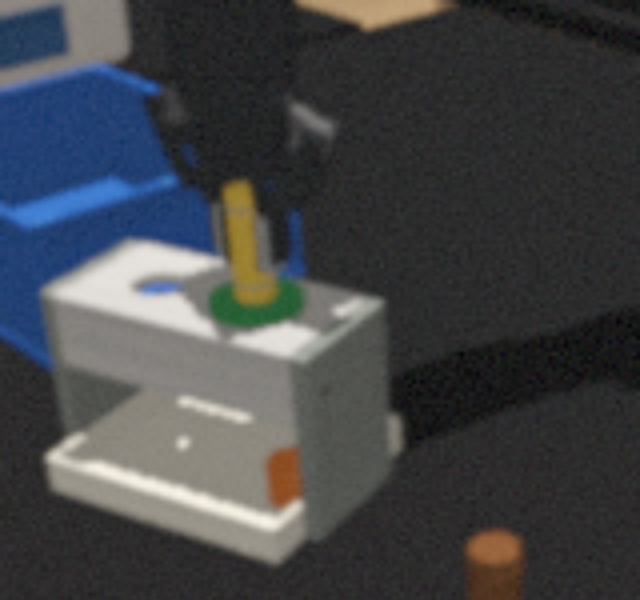

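The orange sleeve lies in the tray at crop (285,478) and the collar is just above the block. I'll lower until contact and then release.

Emit:
{"method": "arm_command", "body": {
  "targets": [
    [0.06,0,0,0,0,0,0],
    [0.06,0,0,0,0,0,0],
    [0,0,0,0,0,0,0]
  ]
}}

```text
time: 12.12
eef_pos: [0.5919, -0.1708, 0.1588]
tcp_rot: [2.708, 1.569, -0.184]
contact_force: [-4.2, 1.2, 9.5]
gripper_width: 0.0242
```

Emit:
{"method": "arm_command", "body": {
  "targets": [
    [0,0,0,0,0,0,0.4],
    [0,0,0,0,0,0,0.7],
    [0,0,0,0,0,0,1],
    [0,0,0,0,0,0,1],
    [0,0,0,0,0,0,1],
    [0,0,0,0,0,0,1]
  ]
}}

```text
time: 12.88
eef_pos: [0.5916, -0.1708, 0.1573]
tcp_rot: [-0.805, 1.571, 2.586]
contact_force: [0.8, 0.4, 0.1]
gripper_width: 0.0853
```

Emit:
{"method": "arm_command", "body": {
  "targets": [
    [-0.5,0,0,0,0,0,1],
    [-1,0,0,0,0,0,1],
    [-1,0,0,0,0,0,1],
    [-1,0,0,0,0,0,1],
    [-1,0,0,0,0,0,1],
    [-1,0,0,0,0,0,1],
    [0,0,1,0,0,0,1],
    [0,0,1,0,0,0,1],
    [0,0,1,0,0,0,1],
    [0,0,0,0,0,0,1]
  ]
}}

```text
time: 14.12
eef_pos: [0.5175, -0.1903, 0.2962]
tcp_rot: [2.074, 1.57, -0.82]
contact_force: [-0.2, 0.2, -0.6]
gripper_width: 0.0856
```

```bash
python3 -c "
from h import *
a=bot.grab_frame('scene');b=bot.grab_frame('top');rows([])
l,t=180,80;l2,t2=380,110
cv2.imwrite('pics/end.png',np.hstack([cv2.resize(a[t:t+160,l:l+160],(400,400)),cv2.resize(b[t2:t2+160,l2:l2+160],(400,400))]))
for q in ([.592,-.17,.208],[.592,-.17,.138],[.616,-.2455,.122]): print(((proj('scene',q)-[l,t])*2.5).round(),((proj('top',q)-[l2,t2])*2.5).round())
"
```

```text
t 14.22 tcp [ 0.5194 -0.1893  0.2957] w 0.0852 F [ 0.1  0.5 -0.1]
[[ 0.002  0.247 -0.969]
 [-0.    -0.969 -0.247]
 [-1.     0.001 -0.001]]
[152. 117.] [203. 209.]
[159. 184.] [174. 225.]
[ 98. 182.] [269. 196.]
```

View pics/end.png

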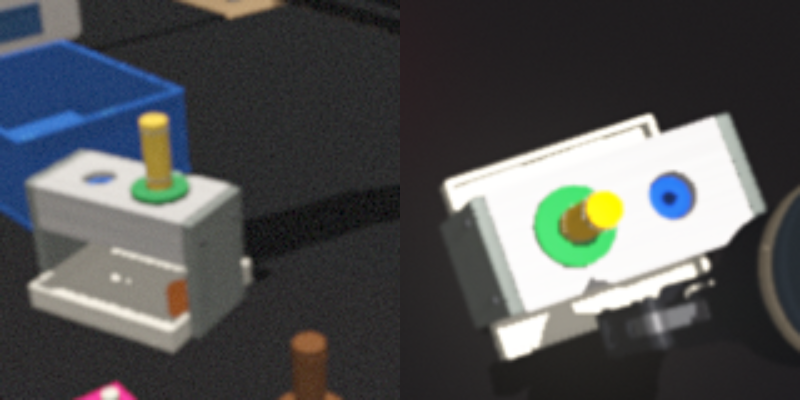

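The rod stands upright with its collar on the block: handle top at (153,119), predicted (152,117). The orange sleeve is in the tray at (177,298), the blue sleeve is unmoved, and the gripper is clear, so I'm handing in.

```bash
python3 -c "
from station import bot
print(bot.hand_in())"
```

```text
the job is handed in; nothing more can be done
None
```

I handed in the job at about 14 s of the 37 s allowed. I lifted the yellow-handled rod with the green collar straight out of the pink holder. I then pushed it down through the orange sleeve's bore until the sleeve dropped into the tray, lowered the collar onto the block, let go and backed away.

**Last checks:**
- **Rod:** it stands upright, with the top of its handle within about 1 px of the predicted spot in the scene view.
- **Orange sleeve:** it is visible in the tray.
- **Blue sleeve:** it is still in its bore, where expected.
- **Gripper:** it is clear of everything, with measured force near zero.

**Disagreements:**
- The gripper read about 24 mm on the 26 mm handle.
- The network's points were up to about 20 px off on the blue sleeve, so I used colour measurements for the positions instead.

No check failed. The hand-in reported no verdict.

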